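Rub down a strap and snap the applicator cap home

TASK

Take the applicator cap out of its wooden rest and rub its ball tip along the whole leather strap on the jig, from the buckle end to the pointed end, pressing the sprung bar lightly and steadily without ever bottoming it. Then put the cap on the one open bottle and press it down past the click until the bottle's sprung collar is fully down, and finish while still gripping the cap by its knob and pressing it home: do not let go or ease off. Leave the other things on the table where they are.

Things in the scene. Friction and masses are not known exactly. Their poses are not given: they have to be found in the camera images.
- cap_mid (a point): centre of the square knob of the loose black applicator cap, which stands in the wooden rest. The knob is 26 x 26 mm and 34 mm high; x and y are square to its flat sides, z is up along the cap. Its foot, 17 mm below this point, stands on a round flange. Pinch two opposite flat sides from above with the fingertips close over the flange, which then backs on the fingers when the cap is pressed
- cap_tip (a point): lowest point of the steel ball under the cap, on its axis, 71 mm below cap_mid (34 mm below the skirt's rim)
- cap: the same cap as a whole, 50 g, plastic and steel; origin on its axis at the skirt's rim, 37 mm below cap_mid. Flange 45 mm wide and 6 mm thick; under it a thin skirt 45 mm wide outside, 39 inside, 14 mm long, and a central steel rod 10 mm thick with a 16 mm ball at its end. In the rest the skirt's rim stands on the block
- rest: the cap's rest: fixed wooden block 70 x 70 x 50 mm with a 23 mm hole, 44 mm deep, in the middle of its top; origin at the centre of its underside on the table. Lift the cap at least 40 mm straight up to clear it
- strap_top (a point): centre of the top of the leather strap on the jig (a brown strap 26 mm wide on a sprung aluminium bar over a wooden base 260 x 70 mm), about 44 mm above the table; x runs along the strap from the buckle end to the pointed end, y across, z up. It goes down with the bar
- buckle_end (a point): point on the middle line of the strap's top, 75 mm from its centre, near the end with the steel wire buckle (the buckle stands 4 mm high, from 95 to 120 mm from the centre): the stroke starts here
- point_end (a point): point on the middle line of the strap's top, 75 mm from its centre, near the pointed end: the stroke ends here
- strap (a joint): how far the sprung bar with the strap is pressed down, in m: 0 when free, stop at 0.010; it stays level and takes 1.2 N per mm (3 to 6 mm is a good rubbing pressure). Waxed leather, low friction
- mouth (a point): centre of the mouth of the one open bottle, on the top of its free collar, 112 mm above the table; z up; this point does not move. Heights of cap_mid over it, cap upright: ball meets the sprung detents in the bore at 36 mm (resistance rises to about 6 N at 31 mm), click at 28 to 29 mm (the force drops and the cap is drawn in), flange meets the collar at 23 mm, fully home at 19.5 mm
- seat (a joint): how far the bottle's sprung sealing collar is pressed down by the cap, in m: 0 free, 0.0035 fully down on its stop; 4.5 N per mm. With the cap clicked on and let go it stands at about 0.001; holding it fully down takes a push of about 16 N
- tin: bystander: low round tin, 64 mm wide, 26 mm high; origin under its centre
- brush: bystander: brush 170 mm long, lying (origin at the underside)
- mug: bystander: white mug, 76 mm wide, 85 mm high (origin at the underside)
- glasses_case: bystander: black hard spectacle case 160 x 60 x 40 mm (origin at the underside)
- spray: bystander: slim clear bottle 44 mm wide, 130 mm high (origin at the underside)
- watch: bystander: steel watch case without strap, 40 mm wide, 10 mm high (origin at the underside)
- screwdriver: bystander: screwdriver 150 mm long, lying (origin at the underside)
- bottle: the open bottle: pale aluminium, 56 mm wide, held fast in a heavy dark steel foot 68 mm wide, with a bare white neck 34 mm wide, bore 21 mm (collar 26 mm); origin under its centre on the table. The cap's rod goes down the bore, its skirt outside the neck. Two more bottles like it stand near, about 100 mm off, already closed with like caps (148 mm high in all)
Things that resemble listed ones, but are neither listed nor needed, are in the scene too. What is shaped like the bottle but purple or red is not meant.

How it is judged:
By the outcome, as a careful person would: the job done as asked, in the order asked, and still so for the second after the job is handed in, while the arm keeps its last pose, push and grip.
It also fails if it takes over 48 s, if anything falls off the work surface, if the arm or the gripper's body presses on something with over 40 N, if the wrist force passes 120 N, or if a joint passes its speed limit or range.

ROBOT

A 6-joint arm with a two-finger parallel gripper is mounted at the origin on the work surface. World frame = base frame: x ahead of the robot, y to its left, z up, the work surface at z = 0. Lengths are in m, angles in rad, forces in N, time in s.
With the tool pointing down it reaches from about 0.35 to 0.85 m from the base axis. Payload 8.1 kg.
Tool frame: the origin (TCP) lies midway between the tips of the shut fingers; the grasp point (between the pads) lies 19 mm behind it; z points along the fingers, y is the direction in which the jaws open and shut (so a half turn about z gives the same grasp; the last joint's range is limited). The gripper opens to 93 mm and grips with 3 to 60 N. Pads are 15 mm wide; open, the fingers measure 128 mm over their backs; the gripper's body (75 mm by 188 mm) begins 65 mm behind the grasp point.
Start: joints at [-1.351, 0.13, 1.488, -0, 1.523, -0.085], TCP at [0.18, -0.572, 0.219] pointing down, gripper open.
Joint ranges: [-2.96, 2.96], [-0.89, 2.26], [0.02, 2.5], [-1.34, 4.48], [0, 2.73], [-2.66, 2.66]. Speed limits (rad/s): [2.39, 2.39, 2.79, 3.14, 3.14, 3.14].

INTERFACE

Orientations are given as a rotation vector (axis times angle).
In Python, from plant import robot gives the robot as it stands. The module is installed in compiled form; this text tells all that it offers.
- The arm moves only by the shell command python3 -m pendant 'ROWS' [FORCE]. ROWS is JSON, a list of rows, each an object with "translation": the shift along the tool's x, y, z in mm, a list of three; "twist": the turn, a rotation vector about the tool's x, y, z in rad, a list of three; "grip": the opening, from -1 (shut) to 1 (fully open). A call has exactly 10 rows; each row shifts and turns the pose as measured when the row begins, along the tool's axes as they then stand; what a row does not reach is not made up. A row lasts 1/10 s, in which the tool goes at most 50 mm and 8.59 degrees, less where a joint would pass 70% of its speed; a pose out of reach is approached as far as the arm can. A call is refused whole if a number of a shift passes 50 or a number of a turn 0.15, either way. A call with a gripper value outside its range is refused whole. The fingers move at their own pace and stop on an object; FORCE is the grip in N (left out, the last holds). Time passes only in rows, so rows that do not move let the fingers close, or fill a call up. It gives the time, the measured TCP pose, the force and the opening at its end, in the units of the state.
- robot.read_state(): the state, without advancing time (a new reading comes with each control period).
- robot.read_camera(name): name is "side" or "top" or "wrist"; returns (picture, depth): 420x560x3 uint8, red, green, blue; 420x560 float32, m along the optical axis (not along the pixel's ray), 0 where there is no reading.
- robot.camera_info(name): a dict with "vertical_fov" (degrees; the focal length in pixels is half the picture's height over the tangent of half this angle, whatever the lens; pixels are square), "cx", "cy" (the principal point, pixels), "D" ([k1, k2, p1, p2, k3] as OpenCV has them; the pictures are not rectified), "cam_to_world" (4x4, takes a point from camera to world coordinates). Camera axes: x right, y up, looking along -z (the intrinsics and any distortion apply to the point x, -y, -z); pixel columns grow to the right and rows downward; lengths in m; the calibration is good to about 2 mm. A picture is of the moment at which its call begins: read the wrist's pose just before it. camera_info takes no time and is no camera call; for the wrist camera it gives the pose at the moment of the call.
- robot.close_job(): hands the job in, once; it reports no verdict.
The state is a dict: "t": time; "q": joint angles; "dq": joint speeds; "joint_torque": joint torques, N m; "tool_pos": TCP position; "orientation": TCP orientation; "force": force on the tool from outside, world axes, zero at the start; "wrist_torque": the same for the moment, N m; "opening": finger opening in m.
Only numpy, scipy, OpenCV 4.12 (cv2) and the standard library are available. Lean on these libraries where they do the work, as an engineer would, in place of code of your own. Each camera call takes 0.05 s, during which the arm holds its last target. There are 200 camera calls.

## Working session

There is one attempt and no reset: what is moved stays moved. The work goes in short steps, Python scripts to look and compute and a shell command to move; the robot and the scene stay as the last step left them, time stands still between calls to the robot, and variables do not carry over. Pictures are saved under pics/ and viewed, about 8 in all and at most 12, crops included, and the job is handed in when it is done.

```bash
mkdir -p pics
cat > h.py <<'E'
import numpy as np,cv2
from plant import robot
from scipy.spatial.transform import Rotation as R
def intr(n):
    i=robot.camera_info(n); f=210/np.tan(np.radians(i["vertical_fov"])/2)
    return np.array([[f,0,i["cx"]],[0,f,i["cy"]],[0,0,1.]]),np.array(i["D"],float),np.array(i["cam_to_world"])
def rays(n,px,T=None):
    K,D,T0=intr(n); T=T0 if T is None else T
    u=cv2.undistortPoints(np.array(px,float).reshape(-1,1,2),K,D).reshape(-1,2)
    d=np.c_[u[:,0],-u[:,1],-np.ones(len(u))]
    return T[:3,3],d@T[:3,:3].T
def onplane(n,px,z,T=None):
    o,d=rays(n,px,T); return o+d*((z-o[2])/d[:,2])[:,None]
def bydepth(n,px,dep,T=None):
    o,d=rays(n,px,T); z=np.array([dep[int(round(v)),int(round(u))] for u,v in px]); return o+d*z[:,None]
def snap(n,name):
    T=np.array(robot.camera_info(n)["cam_to_world"]); p,d=robot.read_camera(n)
    cv2.imwrite(f"pics/{name}.png",p[:,:,::-1]); np.savez(f"pics/{name}.npz",p=p,d=d,T=T); return p,d,T
E
python3 - <<'E'
from h import *
for n in("top","side"):
    p,d,T=snap(n,n+"0"); K,D,_=intr(n); print(n,K[0,0],D,T.round(3).tolist())
s=robot.read_state();print(s["t"],s["orientation"],s["force"],s["opening"])
E
```

```text
top 517.0255592324469 [0.05470972 0.         0.         0.         0.        ] [[0.021, 0.993, -0.114, 0.438], [-1.0, 0.023, 0.015, 0.014], [0.018, 0.114, 0.993, 1.36], [0.0, 0.0, 0.0, 1.0]]
side 463.62767069503184 [-0.04605904  0.          0.          0.          0.        ] [[-0.948, 0.184, -0.258, 0.276], [-0.317, -0.554, 0.77, 0.936], [-0.002, 0.812, 0.584, 0.792], [0.0, 0.0, 0.0, 1.0]]
0.1 [-3.10355185e+00 -4.76603251e-01  1.76023496e-04] [0.74444915 0.14013975 0.103005  ] 0.09305170949291452
```

View pics/top0.png

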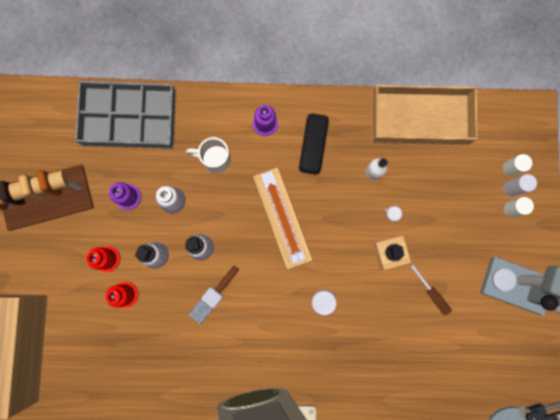

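View pics/side0.png

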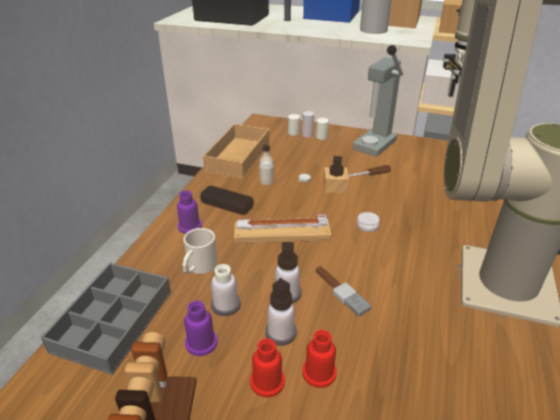

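Top view: cap in rest at (393,252), open bottle with white neck at (168,197), closed bottles at (150,254) and (198,245), strap from (264,174) to (298,262). Next I'll zoom in and measure.

Run:
```python
from h import *
t=np.load("pics/top0.npz");s=np.load("pics/side0.npz")
def crop(p,x,y,w,h): return cv2.resize(p[y:y+h,x:x+w,::-1],(400,300),interpolation=cv2.INTER_CUBIC)
a=np.hstack([crop(t["p"],220,160,160,120),crop(s["p"],222,195,120,90)])
b=np.hstack([crop(t["p"],360,220,80,60),crop(t["p"],130,170,80,60)])
cv2.imwrite("pics/c1.png",np.vstack([a,b]))
hsv=cv2.cvtColor(t["p"],cv2.COLOR_RGB2HSV)
K,D,T=intr("top")
v,u=np.mgrid[0:420,0:560]
P=bydepth("top",list(zip(u.ravel(),v.ravel())),t["d"]).reshape(420,560,3)
def reg(x,y,w,h,zl,zh,nm):
    m=np.zeros((420,560),bool);m[y:y+h,x:x+w]=1
    m&=(P[...,2]>zl)&(P[...,2]<zh); q=P[m]
    r=cv2.minAreaRect(q[:,:2].astype(np.float32)*1000)
    print(nm,m.sum(),q.mean(0).round(4),r)
reg(370,232,45,42,.035,.06,"rest top"); reg(370,232,45,42,.08,.12,"knob")
reg(150,180,40,40,.1,.13,"mouth");reg(250,165,65,110,.034,.06,"strap");reg(250,165,65,110,.012,.06,"jig")
reg(130,235,45,40,.13,.17,"c1");reg(182,230,35,35,.13,.17,"c2")
# strap by colour
m=np.zeros((420,560),np.uint8);sub=hsv[165:275,250:315]
print(hsv[218,284],hsv[190,262],hsv[252,397],P[252,394],P[197,166],P[218,285])
```

```text
rest top 544 [ 0.4911 -0.291   0.0498] ((492.44720458984375, -294.9085998535156), (69.74042510986328, 73.69014739990234), 16.764381408691406)
knob 137 [ 0.4918 -0.2921  0.1024] ((492.5140075683594, -294.1605224609375), (25.540559768676758, 27.94369888305664), 9.404397964477539)
mouth 110 [0.6182 0.2768 0.1095] ((618.0813598632812, 276.2677307128906), (31.097156524658203, 32.10150909423828), 57.898319244384766)
strap 1218 [ 0.5831 -0.0184  0.0433] ((595.1953125, -62.61235046386719), (242.9531707763672, 139.7906036376953), 20.409435272216797)
jig 2803 [ 0.581  -0.0161  0.0314] ((593.6946411132812, -54.43022918701172), (260.45147705078125, 159.77325439453125), 21.446815490722656)
c1 156 [0.4746 0.3125 0.1472] ((474.9063415527344, 314.2984619140625), (28.321521759033203, 26.64389991760254), 67.35749816894531)
c2 140 [0.4967 0.1974 0.1476] ((497.0151672363281, 198.32406616210938), (25.968029022216797, 25.91741180419922), 17.231203079223633)
[ 13 220 180] [ 17 113 232] [138  26  50] [ 0.49118073 -0.28518696  0.10121496] [0.61991948 0.2833138  0.05277094] [ 0.57417706 -0.01997976  0.04354204]
```

View pics/c1.png

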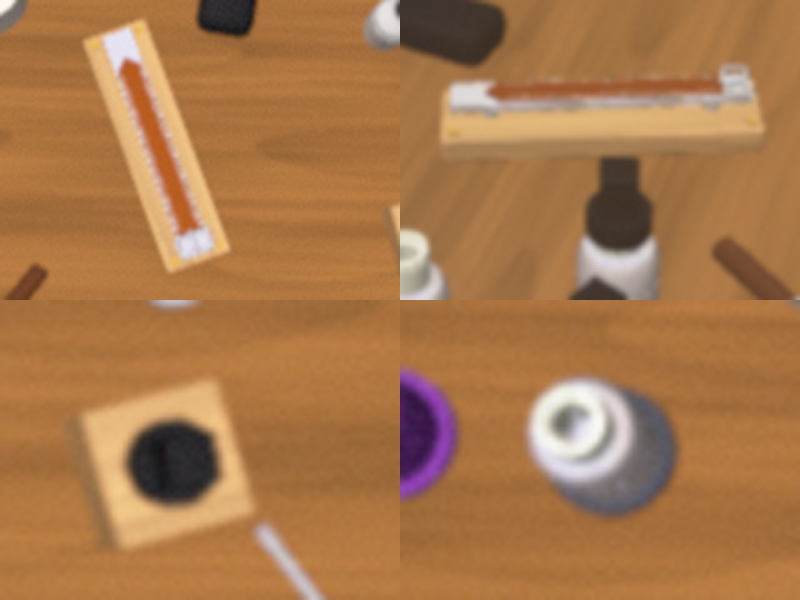

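The crops show the wire buckle at the near-robot end (top pixel ~(297,257)) and the point at the far end (~(268,178)). The knob's yaw needs a closer look. Now the strap fit and the move deltas.

```bash
cat >> h.py <<'E'
def todo(target,yaw=None):
    """tool-frame shift (mm) and turn to reach TCP target pointing down, tool y at world yaw (mod pi)"""
    s=robot.read_state(); Rt=R.from_rotvec(s["orientation"]); M=Rt.as_matrix()
    d=(np.array(target)-s["tool_pos"])*1000
    y=M[:,1]; ya=np.arctan2(y[1],y[0]); dy=0
    if yaw is not None: dy=(yaw-ya+np.pi/2)%np.pi-np.pi/2
    goal=R.from_rotvec([0,0,dy])*R.from_matrix(np.c_[[np.sin(-ya+np.pi/2)*0+np.cos(ya+np.pi/2),np.sin(ya+np.pi/2),0],[np.cos(ya),np.sin(ya),0],[0,0,-1]])
    print("t",s["t"],"pos",np.round(s["tool_pos"],4),"F",np.round(s["force"],2),"open",round(s["opening"],4),"q6",round(s["q"][5],2))
    print("tool shift",np.round(M.T@d,1),"turn",np.round((Rt.inv()*goal).as_rotvec(),4),"yawy deg",np.degrees(ya).round(2))
E
python3 - <<'E'
from h import *
t=np.load("pics/top0.npz");hsv=cv2.cvtColor(t["p"],cv2.COLOR_RGB2HSV)
m=((hsv[...,0]<=15)&(hsv[...,1]>190)&(hsv[...,2]>120)).astype(np.uint8)
k=np.zeros_like(m);k[165:275,250:315]=1
n,l,st,c=cv2.connectedComponentsWithStats(m*k); i=1+st[1:,4].argmax(); print(st[i],c[i])
v,u=np.nonzero(l==i); P=onplane("top",list(zip(u,v)),.044)
vx,vy,x0,y0=cv2.fitLine((P[:,:2]*1000).astype(np.float32),cv2.DIST_HUBER,0,.1,.1).ravel()
print("strap dir",vx,vy,np.degrees(np.arctan2(vy,vx)),x0,y0)
a=(P[:,:2]*1000-[x0,y0])@[vx,vy]; print(np.percentile(a,[0,1,99,100]))
d=t["d"]; q=[]
for y in range(165,275):
  for x in range(250,315): q.append((x,y))
P=bydepth("top",q,d); P=P[(P[:,2]>.012)&(P[:,2]<.06)]
w=np.array([vx,vy]); b=(P[:,:2]*1000-[x0,y0]); e=b@w; f=b@[-vy,vx]; s=abs(f)<45
print("jig along",np.percentile(e[s],[.2,99.8]),"across",np.percentile(f[s],[1,99]))
todo([.492,-.293,.235])
E
```

```text
[269 186  29  65 303] [282.84488449 217.86468647]
strap dir 0.930122 0.3672507 21.54616 574.2878 -14.577205
[-89.30658436 -86.64881409  86.46409157  88.91451705]
jig along [-126.13093468  132.32507661] across [-33.66783559  35.04132301]
t 0.1 pos [ 0.18   -0.5718  0.2177] F [0.74 0.14 0.1 ] open 0.0931 q6 -0.09
tool shift [ 381.3 -172.4  -17. ] turn [-0.0017 -0.0001 -0.    ] yawy deg -72.54
```

```bash
python3 -m pendant '[{"translation":[42,-19,-2],"twist":[0,0,0],"grip":1},{"translation":[42,-19,-2],"twist":[0,0,0],"grip":1},{"translation":[42,-19,-2],"twist":[0,0,0],"grip":1},{"translation":[42,-19,-2],"twist":[0,0,0],"grip":1},{"translation":[42,-19,-2],"twist":[0,0,0],"grip":1},{"translation":[42,-19,-2],"twist":[0,0,0],"grip":1},{"translation":[42,-19,-2],"twist":[0,0,0],"grip":1},{"translation":[42,-19,-2],"twist":[0,0,0],"grip":1},{"translation":[42,-19,-2],"twist":[0,0,0],"grip":1},{"translation":[0,0,0],"twist":[0,0,0],"grip":1}]' 20
python3 - <<'E'
from h import *
todo([.492,-.293,.235]); p,d,T=snap("wrist","w1")
K,D,_=intr("wrist");print(K[0,0],T.round(3).tolist())
E
```

```text
t: 1.1
tool_pos: [0.4975, -0.2836, 0.2309]
orientation: [-3.097, -0.466, 0.005]
force: [-0.0, 0.4, 0.0]
opening: 0.093
t 1.1 pos [ 0.4975 -0.2836  0.2309] F [-0.01  0.4   0.01] open 0.093 q6 0.66
tool shift [-8.1  7.3 -4.1] turn [-0.0098  0.0018  0.    ] yawy deg -72.88
319.87830124114964 [[0.295, 0.921, 0.255, 0.568], [-0.956, 0.287, 0.07, -0.263], [-0.009, -0.264, 0.964, 0.397], [0.0, 0.0, 0.0, 1.0]]
```

View pics/w1.png

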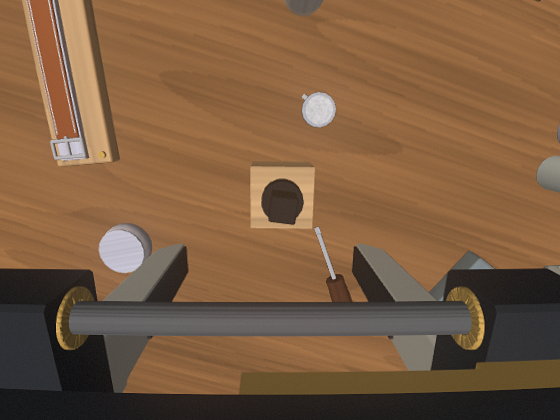

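Wrist view: the knob sits at ~(283,207) on the flange in the rest, turned a few degrees from the block, and the buckle end is at (68,148). I'll get the knob's top face from depth.

Run:
```python
from h import *
w=np.load("pics/w1.npz");d,T,p=w["d"],w["T"],w["p"]
def pts(x,y,ww,hh):
    q=[(a,b) for b in range(y,y+hh) for a in range(x,x+ww)]; return bydepth("wrist",q,d,T),np.array(q)
P,q=pts(240,155,85,85)
k=P[(P[:,2]>.099)&(P[:,2]<.112)]; print("knob",len(k),k.mean(0),cv2.minAreaRect((k[:,:2]*1000).astype(np.float32)))
k=P[(P[:,2]>.063)&(P[:,2]<.076)]; print("flange",len(k),k.mean(0),cv2.minEnclosingCircle((k[:,:2]*1000).astype(np.float32)))
k=P[(P[:,2]>.045)&(P[:,2]<.054)]; print("rest",len(k),k.mean(0),cv2.minAreaRect((k[:,:2]*1000).astype(np.float32)))
c=cv2.resize(p[150:240,235:330,::-1],(760,600),interpolation=cv2.INTER_CUBIC);cv2.imwrite("pics/c2.png",c)
```

```text
knob 730 [ 0.49611581 -0.29567539  0.10381454] ((495.3381042480469, -296.03839111328125), (26.424175262451172, 25.99738121032715), 9.439774513244629)
flange 590 [ 0.50261213 -0.29234386  0.06989524] ((495.663818359375, -295.9391784667969), 22.39453125)
rest 2404 [ 0.49969662 -0.29433839  0.05002041] ((495.4710693359375, -296.0813903808594), (70.34376525878906, 70.18333435058594), 16.376983642578125)
```

View pics/c2.png

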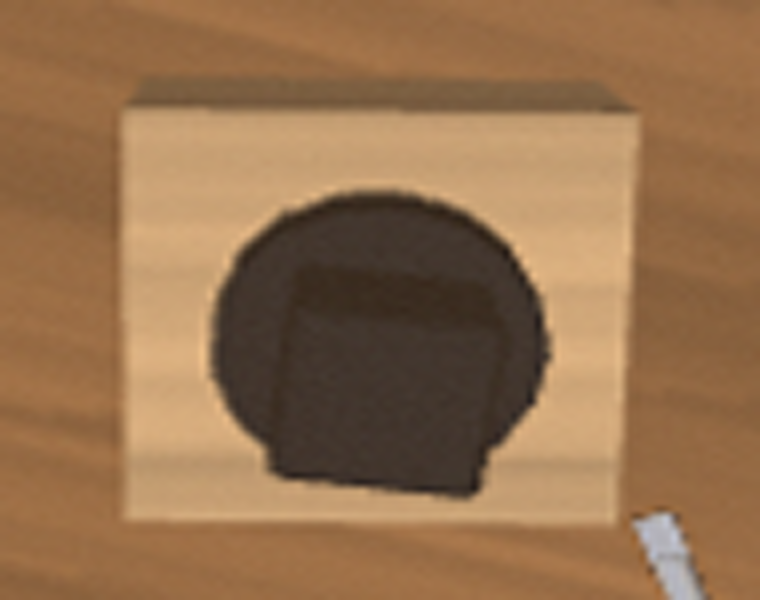

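```bash
python3 -c "
from h import *
todo([.4955,-.296,.135],np.radians(9.44-90))"
```

```text
t 1.15 pos [ 0.4958 -0.2853  0.2306] F [-0.09  0.09 -0.65] open 0.093 q6 0.66
tool shift [-3.1 11.1 95.6] turn [-0.0093  0.0041  0.1333] yawy deg -72.92
```

```bash
python3 -m pendant '[{"translation":[0,4,10],"twist":[-0.005,0.002,0.07],"grip":1},{"translation":[-1,4,15],"twist":[-0.004,0.002,0.06],"grip":1},{"translation":[-1,2,20],"twist":[0,0,0],"grip":1},{"translation":[0,1,20],"twist":[0,0,0],"grip":1},{"translation":[0,0,18],"twist":[0,0,0],"grip":1},{"translation":[0,0,12],"twist":[0,0,0],"grip":1},{"translation":[0,0,0],"twist":[0,0,0],"grip":1},{"translation":[0,0,0],"twist":[0,0,0],"grip":1},{"translation":[0,0,0],"twist":[0,0,0],"grip":1},{"translation":[0,0,0],"twist":[0,0,0],"grip":1}]'
python3 - <<'E'
from h import *
todo([.4955,-.296,.072],np.radians(9.44-90))
p,d,T=snap("wrist","w2")
q=[(a,b) for b in range(120,400) for a in range(180,380)]; P=bydepth("wrist",q,d,T)
near=np.hypot(P[:,0]-.4955,P[:,1]+.296)<.06;P=P[near]
for z0,z1 in((.101,.108),(.063,.076),(.047,.053)):
    k=(P[(P[:,2]>z0)&(P[:,2]<z1)][:,:2]*1000).astype(np.float32)
    print(len(k),cv2.minAreaRect(k),cv2.minEnclosingCircle(k))
E
```

```text
t: 2.15
tool_pos: [0.4895, -0.304, 0.1324]
orientation: [3.13, 0.245, -0.006]
force: [0.5, 0.0, -0.9]
opening: 0.0932
t 2.15 pos [ 0.4895 -0.304   0.1324] F [ 0.46  0.   -0.94] open 0.0932 q6 0.77
tool shift [ 7.4 -7.1 60.4] turn [ 0.0018  0.0038 -0.0083] yawy deg -81.03
1541 ((495.7542724609375, -295.942626953125), (25.604934692382812, 25.941213607788086), 9.298812866210938) ((495.67437744140625, -295.8008117675781), 17.313737869262695)
1139 ((499.1199035644531, -295.7071533203125), (37.39785385131836, 44.0862922668457), 5.103602886199951) ((495.57025146484375, -296.0638122558594), 22.324838638305664)
4229 ((495.1984558105469, -295.94903564453125), (70.55805206298828, 70.230712890625), 16.598247528076172) ((495.1822509765625, -296.31005859375), 49.17618942260742)
```

Cap confirmed at (0.4955, -0.296), knob yaw 9.4°. Now I correct and descend.

```bash
python3 -m pendant '[{"translation":[4,-4,0],"twist":[0,0.002,-0.004],"grip":1},{"translation":[3,-3,3],"twist":[0,0.001,-0.003],"grip":1},{"translation":[0,0,5],"twist":[0,0,0],"grip":1},{"translation":[0,0,5],"twist":[0,0,0],"grip":1},{"translation":[0,0,5],"twist":[0,0,0],"grip":1},{"translation":[0,0,2],"twist":[0,0,0],"grip":1},{"translation":[0,0,0],"twist":[0,0,0],"grip":1},{"translation":[0,0,0],"twist":[0,0,0],"grip":1},{"translation":[0,0,0],"twist":[0,0,0],"grip":1},{"translation":[0,0,0],"twist":[0,0,0],"grip":1}]'
python3 -c "
from h import *
todo([.4955,-.296,.072],np.radians(9.4-90))
robot.read_camera('wrist')
todo([.4955,-.296,.072],np.radians(9.4-90))
print(robot.read_state()['dq'])"
```

```text
t: 3.2
tool_pos: [0.4968, -0.2952, 0.1118]
orientation: [3.128, 0.259, 0.002]
force: [0.3, 0.1, 0.3]
opening: 0.0933
t 3.2 pos [ 0.4968 -0.2952  0.1118] F [0.28 0.15 0.3 ] open 0.0933 q6 0.78
tool shift [-1.5  0.4 39.8] turn [ 0.0032 -0.0009  0.0011] yawy deg -80.54
t 3.25 pos [ 0.4969 -0.2952  0.1118] F [-0.58  0.16 -0.37] open 0.0932 q6 0.78
tool shift [-1.5  0.4 39.8] turn [ 0.0033 -0.0009  0.0012] yawy deg -80.53
[-0.00052899 -0.00170081 -0.0001556  -0.00125748 -0.00109588  0.00078528]
```

```bash
python3 -m pendant '[{"translation":[-1,0,4],"twist":[0.003,0,0.001],"grip":1},{"translation":[0,0,6],"twist":[0,0,0],"grip":1},{"translation":[0,0,7],"twist":[0,0,0],"grip":1},{"translation":[0,0,7],"twist":[0,0,0],"grip":1},{"translation":[0,0,7],"twist":[0,0,0],"grip":1},{"translation":[0,0,5],"twist":[0,0,0],"grip":1},{"translation":[0,0,2],"twist":[0,0,0],"grip":1},{"translation":[0,0,0],"twist":[0,0,0],"grip":1},{"translation":[0,0,0],"twist":[0,0,0],"grip":1},{"translation":[0,0,0],"twist":[0,0,0],"grip":1}]'
python3 -c "
from h import *
todo([.4955,-.296,.072],np.radians(9.4-90))"
```

```text
t: 4.25
tool_pos: [0.4954, -0.2952, 0.0698]
orientation: [-3.13, -0.257, -0.0]
force: [0.4, 0.2, -0.7]
opening: 0.093
t 4.25 pos [ 0.4954 -0.2952  0.0698] F [ 0.42  0.19 -0.72] open 0.093 q6 0.78
tool shift [-0.1  0.8 -2.2] turn [-0.0007 -0.0002 -0.    ] yawy deg -80.6
```

```bash
python3 -m pendant '[{"translation":[0,1,-2],"twist":[0,0,0],"grip":1},{"translation":[0,0,0],"twist":[0,0,0],"grip":-1},{"translation":[0,0,0],"twist":[0,0,0],"grip":-1},{"translation":[0,0,0],"twist":[0,0,0],"grip":-1},{"translation":[0,0,0],"twist":[0,0,0],"grip":-1},{"translation":[0,0,0],"twist":[0,0,0],"grip":-1},{"translation":[0,0,0],"twist":[0,0,0],"grip":-1},{"translation":[0,0,0],"twist":[0,0,0],"grip":-1},{"translation":[0,0,0],"twist":[0,0,0],"grip":-1},{"translation":[0,0,0],"twist":[0,0,0],"grip":-1}]' 50
python3 -c "
from h import *
todo([.4955,-.296,.152],np.radians(9.4-90))"
```

```text
t: 5.25
tool_pos: [0.4963, -0.2968, 0.0732]
orientation: [3.13, 0.257, 0.003]
force: [-0.7, -0.9, 1.3]
opening: 0.0253
t 5.25 pos [ 0.4963 -0.2968  0.0732] F [-0.71 -0.93  1.31] open 0.0253 q6 0.78
tool shift [ -0.5  -0.8 -78.8] turn [ 0.0007 -0.0017 -0.    ] yawy deg -80.6
```

```bash
python3 -m pendant '[{"translation":[0,0,-3],"twist":[0,0,0],"grip":-1},{"translation":[0,0,-7],"twist":[0,0,0],"grip":-1},{"translation":[0,0,-10],"twist":[0,0,0],"grip":-1},{"translation":[0,0,-13],"twist":[0,0,0],"grip":-1},{"translation":[0,0,-15],"twist":[0,0,0],"grip":-1},{"translation":[0,0,-15],"twist":[0,0,0],"grip":-1},{"translation":[0,0,-12],"twist":[0,0,0],"grip":-1},{"translation":[0,0,-6],"twist":[0,0,0],"grip":-1},{"translation":[0,0,0],"twist":[0,0,0],"grip":-1},{"translation":[0,0,0],"twist":[0,0,0],"grip":-1}]'
python3 - <<'E'
from h import *
p,d,T=snap("wrist","w3")
# strap from wrist depth/colour, known height .044
hsv=cv2.cvtColor(p,cv2.COLOR_RGB2HSV)
m=((hsv[...,0]<=15)&(hsv[...,1]>150)&(hsv[...,2]>70)).astype(np.uint8); m[:,200:]=0
n,l,st,c=cv2.connectedComponentsWithStats(m)
for i in 1+np.argsort(-st[1:,4])[:3]: print(st[i],c[i])
todo([.505,-.043,.155])
E
```

```text
t: 6.25
tool_pos: [0.4972, -0.2975, 0.1644]
orientation: [3.128, 0.257, 0.008]
force: [-0.9, 0.2, -0.7]
opening: 0.026
[  0 128  17  45 295] [  5.03389831 157.98305085]
[  0 126   1   1   1] [  0. 126.]
[ 71 277   1   1   1] [ 71. 277.]
t 6.3 pos [ 0.4972 -0.2974  0.1642] F [-0.43  0.89 -0.51] open 0.0256 q6 0.78
tool shift [  49.3 -249.8    8.5] turn [ 0.0037 -0.0046  0.    ] yawy deg -80.59
```

View pics/w3.png

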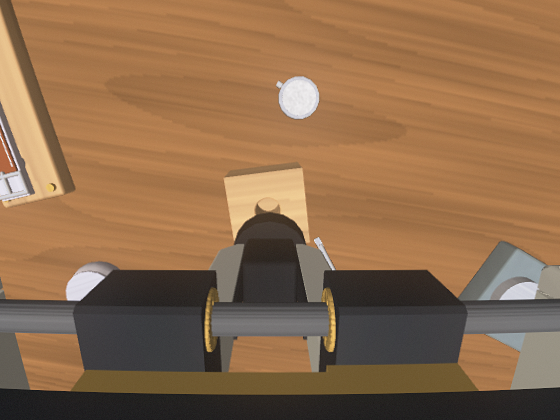

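Cap is in hand, upright and clear of the rest (hole visible at (267,207)). Next, over to the buckle end.

```bash
python3 -m pendant '[{"translation":[4,-20,0],"twist":[0.002,-0.002,0],"grip":-1},{"translation":[6,-34,0],"twist":[0.002,-0.002,0],"grip":-1},{"translation":[6,-34,0],"twist":[0,0,0],"grip":-1},{"translation":[6,-34,0],"twist":[0,0,0],"grip":-1},{"translation":[6,-34,0],"twist":[0,0,0],"grip":-1},{"translation":[6,-34,0],"twist":[0,0,0],"grip":-1},{"translation":[6,-28,0],"twist":[0,0,0],"grip":-1},{"translation":[3,-15,0],"twist":[0,0,0],"grip":-1},{"translation":[0,0,0],"twist":[0,0,0],"grip":-1},{"translation":[0,0,0],"twist":[0,0,0],"grip":-1}]'
python3 - <<'E'
from h import *
p,d,T=snap("wrist","w4")
hsv=cv2.cvtColor(p,cv2.COLOR_RGB2HSV)
v,u=np.mgrid[0:420,0:560]
P=bydepth("wrist",list(zip(u.ravel(),v.ravel())),d,T).reshape(420,560,3)
m=((hsv[...,0]<=12)&(hsv[...,1]>150)&(hsv[...,2]>60)&(abs(P[...,2]-.043)<.006)).astype(np.uint8)
n,l,st,c=cv2.connectedComponentsWithStats(m);i=1+st[1:,4].argmax();print(st[i],c[i])
vv,uu=np.nonzero(l==i);Q=P[l==i];print("z",Q[:,2].mean())
Q=onplane("wrist",list(zip(uu,vv)),.044,T)[:,:2]*1000
a=np.radians(21.5);w=np.array([np.cos(a),np.sin(a)])
vx,vy,x0,y0=cv2.fitLine(Q.astype(np.float32),cv2.DIST_HUBER,0,.1,.1).ravel();print("line",np.degrees(np.arctan2(vy,vx)),x0,y0)
w=np.array([vx,vy]);w*=np.sign(w[0]);e=(Q-[574,-14])@w;f=(Q-[574,-14])@[-w[1],w[0]];print("strap",np.percentile(e,[.2,99.8]),np.percentile(f,[1,50,99]))
J=P[(P[...,2]>.012)&(P[...,2]<.055)&(np.hypot(P[...,0]-.574,P[...,1]+.014)<.145)][:,:2]*1000
g=(J-[574,-14]);e=g@w;f=g@[-w[1],w[0]];k=abs(f)<45;print("jig",np.percentile(e[k],[.3,99.7]),np.percentile(f[k],[.5,99.5]))
print(cv2.minAreaRect(J[k].astype(np.float32)))
todo([.507,-.0405,.16],np.radians(9.4-90))
E
```

```text
t: 7.3
tool_pos: [0.4942, -0.0427, 0.1554]
orientation: [-3.121, -0.258, 0.021]
force: [1.2, -0.4, -1.3]
opening: 0.0258
[ 216    0   76  213 4942] [253.71205989 102.0038446 ]
z 0.04397988440068375
line 22.009794 577.88257 -14.648519
strap [-91.02427374  84.80855523] [-11.61235429  -2.25412766   7.83166293]
jig [-120.00223616   95.28282917] [-36.75829314  32.33426576]
((562.7141723632812, -20.637115478515625), (222.94830322265625, 70.45558166503906), 21.528200149536133)
t 7.35 pos [ 0.4942 -0.0429  0.1553] F [ 0.43  0.27 -1.02] open 0.0257 q6 1.21
tool shift [13.  -0.4 -4.8] turn [-0.0108  0.0129  0.0001] yawy deg -80.6
```

View pics/w4.png

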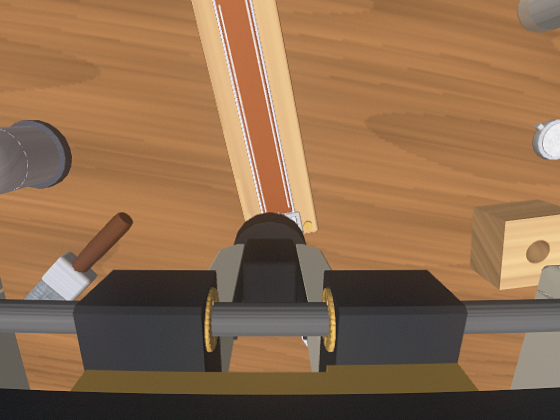

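Strap line fits with the jig at 21.6°, centre ≈ (0.580, -0.014) in wrist-camera terms. Buckle wire is at (297,220), and the hand is just short of the start. Next I move over the start, level, ball ~9 mm above the strap.

```bash
python3 -m pendant '[{"translation":[6,0,3],"twist":[-0.005,0.006,0],"grip":-1},{"translation":[6,0,8],"twist":[-0.005,0.006,0],"grip":-1},{"translation":[2,0,10],"twist":[0,0,0],"grip":-1},{"translation":[0,0,10],"twist":[0,0,0],"grip":-1},{"translation":[0,0,8],"twist":[0,0,0],"grip":-1},{"translation":[0,0,4],"twist":[0,0,0],"grip":-1},{"translation":[0,0,0],"twist":[0,0,0],"grip":-1},{"translation":[0,0,0],"twist":[0,0,0],"grip":-1},{"translation":[0,0,0],"twist":[0,0,0],"grip":-1},{"translation":[0,0,0],"twist":[0,0,0],"grip":-1}]'
python3 -c "
from h import *
todo([.508,-.0427,.1012],np.radians(9.4-90))"
```

```text
t: 8.35
tool_pos: [0.508, -0.0433, 0.1066]
orientation: [-3.131, -0.25, 0.004]
force: [-0.4, -0.6, -0.7]
opening: 0.0255
t 8.35 pos [ 0.508  -0.0433  0.1066] F [-0.42 -0.59 -0.73] open 0.0255 q6 1.23
tool shift [ 0.1 -0.6  5.4] turn [-0.0003  0.0026 -0.0046] yawy deg -80.86
```

```bash
python3 -m pendant '[{"translation":[0,-0.6,1],"twist":[0,0.002,-0.004],"grip":-1},{"translation":[0,0,1.5],"twist":[0,0,0],"grip":-1},{"translation":[0,0,1.5],"twist":[0,0,0],"grip":-1},{"translation":[0,0,1.5],"twist":[0,0,0],"grip":-1},{"translation":[0,0,1.5],"twist":[0,0,0],"grip":-1},{"translation":[0,0,1],"twist":[0,0,0],"grip":-1},{"translation":[0,0,0],"twist":[0,0,0],"grip":-1},{"translation":[0,0,0],"twist":[0,0,0],"grip":-1},{"translation":[0,0,0],"twist":[0,0,0],"grip":-1},{"translation":[0,0,0],"twist":[0,0,0],"grip":-1}]'
python3 - <<'E'
from h import *
for i in range(4):
    robot.read_camera('top');s=robot.read_state();print(s["tool_pos"],s["force"])
todo([.508,-.0427,.0967],np.radians(9.4-90))
E
```

```text
t: 9.35
tool_pos: [0.509, -0.0428, 0.0997]
orientation: [3.131, 0.257, 0.003]
force: [-0.5, 0.6, 0.8]
opening: 0.0256
[ 0.50900259 -0.04278645  0.09968459] [ 0.33503313 -0.01263514  1.20529848]
[ 0.50901482 -0.0427887   0.09968499] [-1.47974065 -0.04257013  1.40660308]
[ 0.50900527 -0.04276929  0.09965133] [-0.36970203 -0.13117764  0.32242807]
[ 0.50900959 -0.04280632  0.09963919] [-0.87845122 -0.16845641  0.87364144]
t 9.55 pos [ 0.509  -0.0428  0.0996] F [-0.88 -0.17  0.87] open 0.0258 q6 1.22
tool shift [-1.  -0.3  2.9] turn [ 0.0006 -0.0021 -0.    ] yawy deg -80.6
```

```bash
python3 -m pendant '[{"translation":[-0.5,0,0.8],"twist":[0,-0.002,0],"grip":-1},{"translation":[-0.5,0,0.8],"twist":[0,0,0],"grip":-1},{"translation":[0,0,0.8],"twist":[0,0,0],"grip":-1},{"translation":[0,0,0.8],"twist":[0,0,0],"grip":-1},{"translation":[0,0,0],"twist":[0,0,0],"grip":-1},{"translation":[0,0,0],"twist":[0,0,0],"grip":-1},{"translation":[0,0,0],"twist":[0,0,0],"grip":-1},{"translation":[0,0,0],"twist":[0,0,0],"grip":-1},{"translation":[0,0,0],"twist":[0,0,0],"grip":-1},{"translation":[0,0,0],"twist":[0,0,0],"grip":-1}]'
python3 - <<'E'
from h import *
f=[]
for i in range(4):
    robot.read_camera('top');s=robot.read_state();f.append(s["force"]);print(s["tool_pos"])
print(np.mean(f,0))
todo([.6545,.015,.0960],np.radians(9.4-90))
E
```

```text
t: 10.55
tool_pos: [0.5089, -0.0429, 0.0975]
orientation: [3.13, 0.257, 0.003]
force: [-1.1, 1.0, 2.7]
opening: 0.0259
[ 0.5089262  -0.0428843   0.09747235]
[ 0.50887527 -0.04287455  0.09744339]
[ 0.50889809 -0.04288321  0.09744304]
[ 0.50891439 -0.04287888  0.09746865]
[-0.86293941  0.44368862  3.08488777]
t 10.75 pos [ 0.5089 -0.0429  0.0975] F [-1.42  0.33  3.15] open 0.0258 q6 1.22
tool shift [153.1 -33.3   1.8] turn [ 0.0009 -0.002   0.    ] yawy deg -80.6
```

```bash
python3 -m pendant '[{"translation":[-1.5,0.3,0.9],"twist":[0,-0.002,0],"grip":-1},{"translation":[-1.5,0.3,0.9],"twist":[0,0,0],"grip":-1},{"translation":[0,0,0.8],"twist":[0,0,0],"grip":-1},{"translation":[0,0,0],"twist":[0,0,0],"grip":-1},{"translation":[0,0,0],"twist":[0,0,0],"grip":-1},{"translation":[2,-0.4,0],"twist":[0,0,0],"grip":-1},{"translation":[4,-0.9,0],"twist":[0,0,0],"grip":-1},{"translation":[5,-1.1,0],"twist":[0,0,0],"grip":-1},{"translation":[5,-1.1,0],"twist":[0,0,0],"grip":-1},{"translation":[5,-1.1,0],"twist":[0,0,0],"grip":-1}]'
python3 - <<'E'
from h import *
todo([.6545,.015,.0956],np.radians(9.4-90))
E
```

```text
t: 11.75
tool_pos: [0.5232, -0.0382, 0.0947]
orientation: [3.127, 0.256, -0.01]
force: [-2.8, -1.8, 5.9]
opening: 0.0258
t 11.75 pos [ 0.5232 -0.0382  0.0947] F [-2.81 -1.8   5.86] open 0.0258 q6 1.24
tool shift [138.2 -31.2  -1.9] turn [ 0.0036  0.0067 -0.0006] yawy deg -80.63
```

```bash
python3 -m pendant '[{"translation":[5,-1.4,-0.3],"twist":[0.002,0.003,0],"grip":-1},{"translation":[6,-1.4,-0.3],"twist":[0.001,0.002,0],"grip":-1},{"translation":[6,-1.4,-0.2],"twist":[0,0,0],"grip":-1},{"translation":[6,-1.4,0],"twist":[0,0,0],"grip":-1},{"translation":[6,-1.4,0],"twist":[0,0,0],"grip":-1},{"translation":[6,-1.4,0],"twist":[0,0,0],"grip":-1},{"translation":[6,-1.4,0],"twist":[0,0,0],"grip":-1},{"translation":[6,-1.4,0],"twist":[0,0,0],"grip":-1},{"translation":[6,-1.4,0],"twist":[0,0,0],"grip":-1},{"translation":[6,-1.4,0],"twist":[0,0,0],"grip":-1}]'
python3 - <<'E'
from h import *
todo([.6545,.015,.0956],np.radians(9.4-90))
E
```

```text
t: 12.75
tool_pos: [0.5705, -0.0205, 0.0929]
orientation: [3.122, 0.253, -0.041]
force: [-3.9, -1.0, 9.1]
opening: 0.0257
t 12.75 pos [ 0.5705 -0.0205  0.0929] F [-3.94 -1.02  9.08] open 0.0257 q6 1.3
tool shift [ 88.5 -21.4  -5.3] turn [ 0.0068  0.0269 -0.002 ] yawy deg -80.71
```

```bash
python3 -m pendant '[{"translation":[2,-0.5,-1],"twist":[0.003,0.01,-0.001],"grip":-1},{"translation":[3,-0.7,-1],"twist":[0.003,0.01,-0.001],"grip":-1},{"translation":[3,-0.7,-0.6],"twist":[0.002,0.006,0],"grip":-1},{"translation":[4,-1,-0.1],"twist":[0,0.004,0],"grip":-1},{"translation":[4,-1,-0.1],"twist":[0,0.003,0],"grip":-1},{"translation":[4,-1,-0.1],"twist":[0,0.003,0],"grip":-1},{"translation":[4,-1,-0.1],"twist":[0,0.003,0],"grip":-1},{"translation":[4,-1,-0.1],"twist":[0,0.003,0],"grip":-1},{"translation":[3,-0.7,0],"twist":[0,0.002,0],"grip":-1},{"translation":[2,-0.5,0],"twist":[0,0.001,0],"grip":-1}]'
python3 - <<'E'
from h import *
todo([.6545,.015,.0956],np.radians(9.4-90))
E
```

```text
t: 13.75
tool_pos: [0.5955, -0.0116, 0.0945]
orientation: [3.128, 0.256, 0.002]
force: [-3.6, -0.6, 6.7]
opening: 0.0257
t 13.75 pos [ 0.5955 -0.0116  0.0945] F [-3.61 -0.58  6.68] open 0.0257 q6 1.3
tool shift [ 62.6 -16.7  -1.1] turn [ 0.0035 -0.0011 -0.0009] yawy deg -80.65
```

```bash
python3 -m pendant '[{"translation":[3,-1.2,-0.4],"twist":[0.001,0.002,0],"grip":-1},{"translation":[4,-1.6,-0.4],"twist":[0.001,0.003,0],"grip":-1},{"translation":[4,-1.6,-0.2],"twist":[0.001,0.003,0],"grip":-1},{"translation":[4,-1.6,-0.1],"twist":[0,0.003,0],"grip":-1},{"translation":[4,-1.6,-0.1],"twist":[0,0.003,0],"grip":-1},{"translation":[4,-1.6,-0.1],"twist":[0,0.003,0],"grip":-1},{"translation":[4,-1.6,-0.1],"twist":[0,0.003,0],"grip":-1},{"translation":[4,-1.6,-0.1],"twist":[0,0.003,0],"grip":-1},{"translation":[4,-1.5,0],"twist":[0,0.003,0],"grip":-1},{"translation":[3,-1,0],"twist":[0,0.002,0],"grip":-1}]'
python3 - <<'E'
from h import *
todo([.6545,.015,.0956],np.radians(9.4-90))
E
```

```text
t: 14.75
tool_pos: [0.6234, 0.0028, 0.0945]
orientation: [3.124, 0.253, 0.016]
force: [-2.8, -1.4, 7.3]
opening: 0.0255
t 14.75 pos [0.6234 0.0028 0.0945] F [-2.8  -1.41  7.29] open 0.0255 q6 1.34
tool shift [32.7 -7.  -0.8] turn [ 0.008  -0.0096 -0.0027] yawy deg -80.75
```

```bash
python3 -m pendant '[{"translation":[3,-0.8,-0.6],"twist":[0.003,-0.003,-0.001],"grip":-1},{"translation":[4,-1,-0.6],"twist":[0.003,-0.002,-0.001],"grip":-1},{"translation":[4.5,-1,-0.3],"twist":[0.001,0,0],"grip":-1},{"translation":[5,-1,-0.1],"twist":[0.001,0.001,0],"grip":-1},{"translation":[5,-1,-0.1],"twist":[0,0.002,0],"grip":-1},{"translation":[5,-1,-0.1],"twist":[0,0.002,0],"grip":-1},{"translation":[5,-1,-0.1],"twist":[0,0.002,0],"grip":-1},{"translation":[5,-1,0],"twist":[0,0.002,0],"grip":-1},{"translation":[4,-0.8,0],"twist":[0,0.001,0],"grip":-1},{"translation":[2,-0.4,0],"twist":[0,0,0],"grip":-1}]'
python3 - <<'E'
from h import *
todo([.6545,.015,.0956],np.radians(9.4-90))
p,d,T=snap("side","s1")
cv2.imwrite("pics/s1c.png",cv2.resize(p[150:270,190:350,::-1],(800,600),interpolation=cv2.INTER_CUBIC))
E
```

```text
t: 15.75
tool_pos: [0.6563, 0.0133, 0.0942]
orientation: [3.126, 0.254, -0.01]
force: [-3.8, -0.7, 8.1]
opening: 0.0259
t 15.75 pos [0.6563 0.0133 0.0942] F [-3.75 -0.72  8.14] open 0.0259 q6 1.36
tool shift [-1.5 -1.9 -1.4] turn [ 0.005   0.0069 -0.0022] yawy deg -80.73
```

View pics/s1c.png

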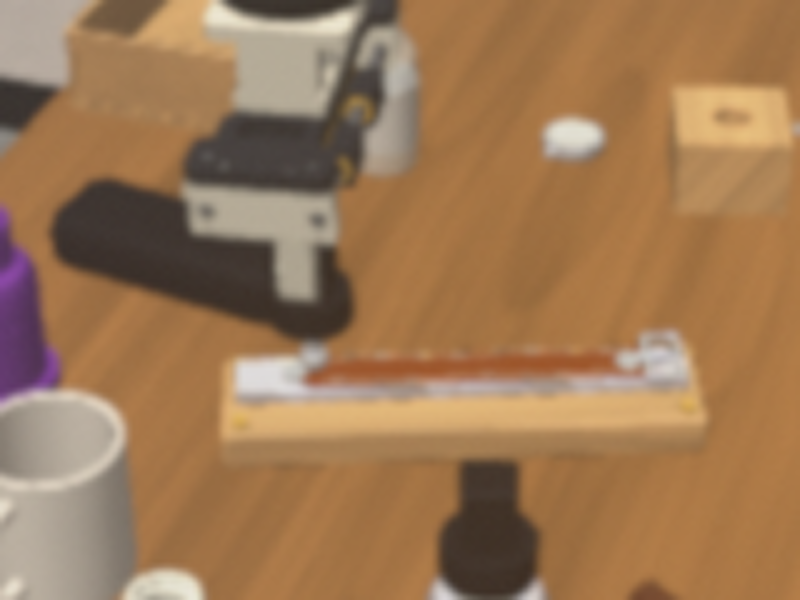

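The side picture shows the ball at the pointed end of the strap (~(312,358)), with the bar still pressed but not bottomed. Stroke done: pressing depths were about 3–7 mm, with the peak mid-way. Now I lift straight up and travel to just short of the open bottle.

```bash
python3 -m pendant '[{"translation":[0,0,-10],"twist":[0.002,0.003,0],"grip":-1},{"translation":[0,0,-20],"twist":[0.002,0.003,0],"grip":-1},{"translation":[0,0,-25],"twist":[0,0,0],"grip":-1},{"translation":[-5,-18,-20],"twist":[0,0,0],"grip":-1},{"translation":[-8,-34,-15],"twist":[0,0,0],"grip":-1},{"translation":[-9,-38,-12],"twist":[0,0,0],"grip":-1},{"translation":[-9,-38,-8],"twist":[0,0,0],"grip":-1},{"translation":[-9,-38,0],"twist":[0,0,0],"grip":-1},{"translation":[-9,-36,0],"twist":[0,0,0],"grip":-1},{"translation":[-6,-18,0],"twist":[0,0,0],"grip":-1}]'
python3 -c "
from h import *
todo([.55,.267,.215],np.radians(9.4-90))"
```

```text
t: 16.8
tool_pos: [0.5599, 0.2233, 0.2044]
orientation: [3.13, 0.242, -0.022]
force: [0.0, -0.3, -0.6]
opening: 0.0256
t 16.8 pos [0.5599 0.2233 0.2044] F [ 0.01 -0.28 -0.56] open 0.0256 q6 1.71
tool shift [ -3.2 -44.7 -10.6] turn [ 0.0008  0.014  -0.0099] yawy deg -81.17
```

```bash
python3 -m pendant '[{"translation":[0,-12,-4],"twist":[0,0.007,-0.005],"grip":-1},{"translation":[-1,-14,-4],"twist":[0,0.006,-0.004],"grip":-1},{"translation":[0,-8,-2],"twist":[0,0,0],"grip":-1},{"translation":[0,-3,0],"twist":[0,0,0],"grip":-1},{"translation":[0,0,0],"twist":[0,0,0],"grip":-1},{"translation":[0,0,0],"twist":[0,0,0],"grip":-1},{"translation":[0,0,0],"twist":[0,0,0],"grip":-1},{"translation":[0,0,0],"twist":[0,0,0],"grip":-1},{"translation":[0,0,0],"twist":[0,0,0],"grip":-1},{"translation":[0,0,0],"twist":[0,0,0],"grip":-1}]'
python3 - <<'E'
from h import *
todo([.621,.275,.215],np.radians(9.4-90))
p,d,T=snap("wrist","w5")
v,u=np.mgrid[0:420,0:560]
P=bydepth("wrist",list(zip(u.ravel(),v.ravel())),d,T).reshape(420,560,3)
m=(P[...,2]>.106)&(P[...,2]<.117)&(np.hypot(P[...,0]-.62,P[...,1]-.275)<.04)
k=(P[m][:,:2]*1000).astype(np.float32)
print(m.sum(),P[m].mean(0),cv2.minEnclosingCircle(k),cv2.fitEllipse(cv2.convexHull(k)))
vv,uu=np.nonzero(m);print(uu.min(),uu.max(),vv.min(),vv.max())
E
```

```text
t: 17.8
tool_pos: [0.5526, 0.2595, 0.2139]
orientation: [3.128, 0.254, -0.005]
force: [-0.2, -0.1, -0.0]
opening: 0.0258
t 17.8 pos [0.5526 0.2595 0.2139] F [-0.15 -0.09 -0.04] open 0.0258 q6 1.77
tool shift [70.  -4.3 -1.4] turn [ 0.0028  0.0032 -0.0019] yawy deg -80.71
796 [0.62108568 0.27703028 0.11041029] ((620.9044189453125, 276.7497253417969), 16.698347091674805) ((620.8630981445312, 276.8067626953125), (32.74610137939453, 33.16905212402344), 18.967580795288086)
242 282 107 148
```

View pics/w5.png

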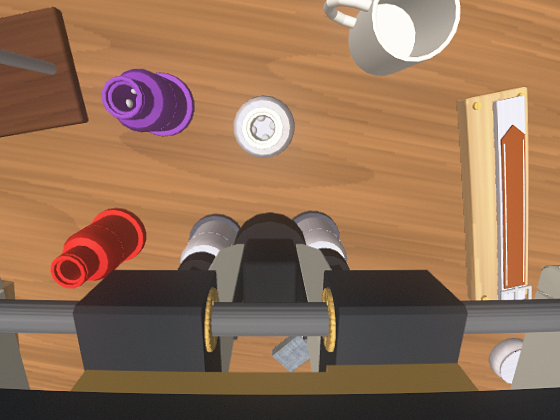

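Wrist view: open mouth ring centred at (263,127) → (0.621, 0.277), closed bottles either side of the hand. Before fitting I'll check the cap's pose in the hand from depth.

Run:
```python
from h import *
tcp={"w3":([.4972,-.2974,.1642],[3.128,.257,.008]),"w5":([.5526,.2595,.2139],[3.128,.254,-.005])}
for n in("w3","w4","w5"):
    w=np.load(f"pics/{n}.npz");d,T,p=w["d"],w["T"],w["p"]
    q=[(a,b) for b in range(195,300) for a in range(215,330)]; o,D=rays("wrist",q,np.eye(4))
    z=np.array([d[b,a] for a,b in q]); C=D*z[:,None]   # camera coordinates, camera is fixed in hand
    Tw=np.load("pics/w5.npz")["T"]; W=(C@Tw[:3,:3].T+Tw[:3,3])  # common hand pose (that of w5)
    tp,ro=tcp["w5"]; L=(W-tp)@R.from_rotvec(ro).as_matrix()*1000 # tool frame
    g=p[[b for a,b in q],[a for a,b in q]].max(1)<75
    f=g&(abs(L[:,2]-3.5)<4)&(np.hypot(L[:,0],L[:,1])<26)&(L[:,0]>12)   # flange top near foot of knob
    F=L[f]; 
    if len(F)<20: print(n,len(F),L[:,2].min(),L[:,2].max());continue
    A=np.c_[F[:,:2],np.ones(len(F))];c=np.linalg.lstsq(A,F[:,2],rcond=None)[0]
    r=np.hypot(F[:,0],F[:,1]); 
    ang=np.arctan2(F[:,1],F[:,0]);rim=[F[(abs(ang-a)<.07)][np.argmax(r[abs(ang-a)<.07])][:2] for a in np.linspace(-.8,.8,13) if (abs(ang-a)<.07).any()]
    rim=np.array(rim);s=np.linalg.lstsq(np.c_[2*rim,np.ones(len(rim))],(rim**2).sum(1),rcond=None)[0]
    print(n,len(F),"plane slopes",c.round(3),"rim centre",s[:2].round(2),"R",np.sqrt(s[2]+s[0]**2+s[1]**2).round(2))
    t=g&(L[:,2]<-20)&(L[:,2]>-45)&(np.hypot(L[:,0],L[:,1])<25); 
    if t.sum()>30: print("  high part",t.sum(),L[t].mean(0).round(2),L[t][:,0].max().round(2))
```

```text
w3 799 plane slopes [0.207 0.001 0.129] rim centre [-0.84 -0.29] R 22.41
  high part 2828 [  4.34  -0.28 -30.41] 12.85
w4 884 plane slopes [ 0.183 -0.     0.413] rim centre [-0.61 -0.33] R 22.18
  high part 2829 [  4.32  -0.29 -30.48] 12.74
w5 862 plane slopes [1.360e-01 1.000e-03 1.197e+00] rim centre [-0.44 -0.31] R 22.14
  high part 2830 [  4.32  -0.24 -30.4 ] 12.87
```

Knob and flange sit in the hand as before rubbing, with offset <1 mm. Now I go over the mouth.

```bash
python3 -m pendant '[{"translation":[8,-0.6,0],"twist":[0.001,0.001,-0.001],"grip":-1},{"translation":[12,-1,0],"twist":[0.001,0.001,-0.001],"grip":-1},{"translation":[14,-1,0],"twist":[0,0,0],"grip":-1},{"translation":[14,-1,0],"twist":[0,0,0],"grip":-1},{"translation":[12,-1,0],"twist":[0,0,0],"grip":-1},{"translation":[7,-0.5,0],"twist":[0,0,0],"grip":-1},{"translation":[2,0,0],"twist":[0,0,0],"grip":-1},{"translation":[0,0,0],"twist":[0,0,0],"grip":-1},{"translation":[0,0,0],"twist":[0,0,0],"grip":-1},{"translation":[0,0,0],"twist":[0,0,0],"grip":-1}]'
python3 - <<'E'
from h import *
todo([.6213,.2766,.175],np.radians(9.4-90))
E
```

```text
t: 18.85
tool_pos: [0.6242, 0.2768, 0.2132]
orientation: [3.13, 0.259, -0.001]
force: [0.0, 0.9, -0.2]
opening: 0.0257
t 18.85 pos [0.6242 0.2768 0.2132] F [ 0.03  0.85 -0.19] open 0.0257 q6 1.75
tool shift [-2.9 -0.3 38.2] turn [0.0004 0.0007 0.0009] yawy deg -80.55
```

```bash
python3 -m pendant '[{"translation":[-1.5,0,3],"twist":[0,0,0],"grip":-1},{"translation":[-1,0,6],"twist":[0,0,0],"grip":-1},{"translation":[0,0,9],"twist":[0,0,0],"grip":-1},{"translation":[0,0,10],"twist":[0,0,0],"grip":-1},{"translation":[0,0,8],"twist":[0,0,0],"grip":-1},{"translation":[0,0,4],"twist":[0,0,0],"grip":-1},{"translation":[0,0,1],"twist":[0,0,0],"grip":-1},{"translation":[0,0,0],"twist":[0,0,0],"grip":-1},{"translation":[0,0,0],"twist":[0,0,0],"grip":-1},{"translation":[0,0,0],"twist":[0,0,0],"grip":-1}]'
python3 - <<'E'
from h import *
todo([.6213,.2766,.140],np.radians(9.4-90))
p,d,T=snap("side","s2");cv2.imwrite("pics/s2c.png",cv2.resize(p[210:315,160:300,::-1],(800,600),interpolation=cv2.INTER_CUBIC))
E
```

```text
t: 19.85
tool_pos: [0.6201, 0.2761, 0.1678]
orientation: [3.13, 0.259, -0.003]
force: [-0.3, -0.4, -0.9]
opening: 0.0255
t 19.85 pos [0.6201 0.2761 0.1678] F [-0.32 -0.45 -0.87] open 0.0255 q6 1.75
tool shift [ 1.3 -0.3 27.8] turn [0.0007 0.0023 0.0012] yawy deg -80.53
```

View pics/s2c.png

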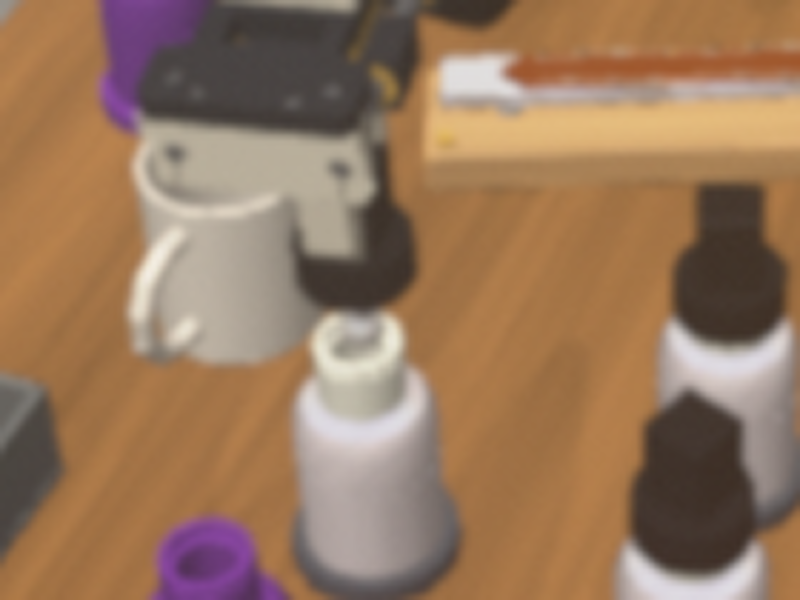

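The side view shows the ball centred just over the bore (~(358,330)). Descending to just above the detents.

```bash
python3 -m pendant '[{"translation":[0.8,-0.3,3],"twist":[0,0.002,0.001],"grip":-1},{"translation":[0.3,0,4],"twist":[0,0,0],"grip":-1},{"translation":[0,0,5],"twist":[0,0,0],"grip":-1},{"translation":[0,0,5],"twist":[0,0,0],"grip":-1},{"translation":[0,0,4],"twist":[0,0,0],"grip":-1},{"translation":[0,0,3],"twist":[0,0,0],"grip":-1},{"translation":[0,0,2],"twist":[0,0,0],"grip":-1},{"translation":[0,0,0],"twist":[0,0,0],"grip":-1},{"translation":[0,0,0],"twist":[0,0,0],"grip":-1},{"translation":[0,0,0],"twist":[0,0,0],"grip":-1}]'
python3 - <<'E'
from h import *
todo([.6213,.2766,.1177],np.radians(9.4-90))
E
```

```text
t: 20.9
tool_pos: [0.6215, 0.2767, 0.1398]
orientation: [3.13, 0.258, 0.001]
force: [0.8, -0.3, -0.7]
opening: 0.0259
t 20.9 pos [0.6215 0.2767 0.1398] F [ 0.83 -0.27 -0.72] open 0.0259 q6 1.75
tool shift [-0.2  0.1 22.1] turn [ 0.0006 -0.0006  0.0001] yawy deg -80.59
```

```bash
python3 -m pendant '[{"translation":[0,0,1.5],"twist":[0,0,0],"grip":-1},{"translation":[0,0,1.5],"twist":[0,0,0],"grip":-1},{"translation":[0,0,1.5],"twist":[0,0,0],"grip":-1},{"translation":[0,0,1.5],"twist":[0,0,0],"grip":-1},{"translation":[0,0,2],"twist":[0,0,0],"grip":-1},{"translation":[0,0,2],"twist":[0,0,0],"grip":-1},{"translation":[0,0,2],"twist":[0,0,0],"grip":-1},{"translation":[0,0,2],"twist":[0,0,0],"grip":-1},{"translation":[0,0,2],"twist":[0,0,0],"grip":-1},{"translation":[0,0,1],"twist":[0,0,0],"grip":-1}]' 60
python3 - <<'E'
from h import *
todo([.6213,.2766,.1177],np.radians(9.4-90))
E
```

```text
t: 21.9
tool_pos: [0.6227, 0.277, 0.1295]
orientation: [-3.131, -0.258, -0.008]
force: [-2.8, -2.4, 4.2]
opening: 0.026
t 21.9 pos [0.6227 0.277  0.1295] F [-2.77 -2.36  4.21] open 0.026 q6 1.75
tool shift [-1.5  0.2 11.8] turn [ 0.0001 -0.0053  0.0003] yawy deg -80.58
```

```bash
python3 -m pendant '[{"translation":[-0.8,0,2.5],"twist":[0,-0.003,0],"grip":-1},{"translation":[-0.5,0,2.5],"twist":[0,-0.002,0],"grip":-1},{"translation":[0,0,2.5],"twist":[0,0,0],"grip":-1},{"translation":[0,0,2],"twist":[0,0,0],"grip":-1},{"translation":[0,0,2],"twist":[0,0,0],"grip":-1},{"translation":[0,0,2],"twist":[0,0,0],"grip":-1},{"translation":[0,0,2],"twist":[0,0,0],"grip":-1},{"translation":[0,0,2],"twist":[0,0,0],"grip":-1},{"translation":[0,0,1],"twist":[0,0,0],"grip":-1},{"translation":[0,0,1],"twist":[0,0,0],"grip":-1}]' 60
python3 - <<'E'
from h import *
todo([.6213,.2766,.1177],np.radians(9.4-90))
E
```

```text
t: 22.9
tool_pos: [0.623, 0.2772, 0.119]
orientation: [-3.13, -0.258, -0.009]
force: [-4.7, -2.9, 6.3]
opening: 0.0254
t 22.9 pos [0.623  0.2772 0.119 ] F [-4.71 -2.88  6.32] open 0.0254 q6 1.75
tool shift [-1.8  0.3  1.3] turn [-0.0001 -0.0058  0.0005] yawy deg -80.57
```

```bash
python3 -m pendant '[{"translation":[-1,0.3,2],"twist":[0,-0.003,0],"grip":-1},{"translation":[-1,0,2],"twist":[0,-0.003,0],"grip":-1},{"translation":[-0.5,0,2],"twist":[0,0,0],"grip":-1},{"translation":[0,0,2],"twist":[0,0,0],"grip":-1},{"translation":[0,0,2],"twist":[0,0,0],"grip":-1},{"translation":[0,0,2],"twist":[0,0,0],"grip":-1},{"translation":[0,0,2],"twist":[0,0,0],"grip":-1},{"translation":[0,0,2],"twist":[0,0,0],"grip":-1},{"translation":[0,0,2],"twist":[0,0,0],"grip":-1},{"translation":[0,0,2],"twist":[0,0,0],"grip":-1}]' 60
python3 - <<'E'
from h import *
todo([.6213,.2766,.1177],np.radians(9.4-90))
for i in range(4):
    robot.read_camera('top');s=robot.read_state();print(s["tool_pos"],s["force"])
E
```

```text
t: 23.9
tool_pos: [0.6233, 0.2773, 0.118]
orientation: [-3.129, -0.259, -0.015]
force: [-7.3, -3.5, 13.9]
opening: 0.0255
t 23.9 pos [0.6233 0.2773 0.118 ] F [-7.28 -3.51 13.9 ] open 0.0255 q6 1.75
tool shift [-2.1  0.3  0.3] turn [-0.0009 -0.0096  0.001 ] yawy deg -80.54
[0.62334046 0.27727443 0.11802486] [-6.22013093 -3.25218694 13.59355426]
[0.62334211 0.27728513 0.11803873] [-7.83359599 -3.48583802 12.90469696]
[0.62332202 0.27727698 0.11803111] [-6.75607406 -3.39394651 13.79865931]
[0.62334951 0.27731036 0.11805284] [-7.53478429 -2.58609681 13.84743163]
```

```bash
python3 -m pendant '[{"translation":[-1,0.3,2.5],"twist":[0,-0.003,0],"grip":-1},{"translation":[-1,0.3,3],"twist":[0,-0.003,0],"grip":-1},{"translation":[-1,0.3,3],"twist":[0,-0.003,0],"grip":-1},{"translation":[-1,0.3,3.5],"twist":[0,-0.002,0],"grip":-1},{"translation":[-1,0.3,3.5],"twist":[0,-0.002,0],"grip":-1},{"translation":[-1,0.3,3.5],"twist":[0,-0.002,0],"grip":-1},{"translation":[-1,0.3,3.5],"twist":[0,-0.002,0],"grip":-1},{"translation":[-1,0.3,3.5],"twist":[0,-0.002,0],"grip":-1},{"translation":[-1,0.3,3.5],"twist":[0,-0.002,0],"grip":-1},{"translation":[-1,0.3,3.5],"twist":[0,-0.002,0],"grip":-1}]' 60
python3 - <<'E'
from h import *
todo([.6213,.2766,.1177],np.radians(9.4-90))
for i in range(3):
    robot.read_camera('top');s=robot.read_state();print(s["tool_pos"],s["force"])
E
```

```text
t: 25.1
tool_pos: [0.6234, 0.2773, 0.1177]
orientation: [-3.123, -0.26, -0.023]
force: [-7.1, -2.7, 18.5]
opening: 0.0259
t 25.1 pos [0.6234 0.2773 0.1177] F [-7.15 -2.71 18.51] open 0.0259 q6 1.74
tool shift [-2.1  0.3 -0.1] turn [-0.0065 -0.0151  0.0023] yawy deg -80.46
[0.62334472 0.27724573 0.11766938] [-8.3953909  -2.38720667 18.38640232]
[0.62332427 0.27722722 0.11765993] [-7.50425195 -2.92595967 17.38574457]
[0.6233386  0.27723246 0.11762628] [-7.01519368 -3.49376928 17.59408891]
```

```bash
python3 -m pendant '[{"translation":[-1.5,0.3,4],"twist":[-0.003,-0.006,0],"grip":-1},{"translation":[-1.5,0.3,4.5],"twist":[-0.004,-0.008,0],"grip":-1},{"translation":[-1.5,0.3,5],"twist":[-0.004,-0.01,0],"grip":-1},{"translation":[-1.5,0.3,5],"twist":[-0.004,-0.01,0],"grip":-1},{"translation":[-1.5,0.3,5],"twist":[-0.004,-0.01,0],"grip":-1},{"translation":[-1.5,0.3,5],"twist":[-0.004,-0.01,0],"grip":-1},{"translation":[-1.5,0.3,5],"twist":[-0.004,-0.01,0],"grip":-1},{"translation":[-1.5,0.3,5],"twist":[-0.004,-0.01,0],"grip":-1},{"translation":[-1.5,0.3,5],"twist":[-0.004,-0.01,0],"grip":-1},{"translation":[-1.5,0.3,5],"twist":[-0.004,-0.01,0],"grip":-1}]' 60
python3 - <<'E'
from h import *
todo([.6213,.2766,.1177],np.radians(9.4-90))
for i in range(3):
    robot.read_camera('top');s=robot.read_state();print(s["tool_pos"],s["force"])
E
```

```text
t: 26.25
tool_pos: [0.6238, 0.2776, 0.1178]
orientation: [3.102, 0.259, -0.051]
force: [-8.7, -3.6, 22.1]
opening: 0.0258
t 26.25 pos [0.6238 0.2776 0.1178] F [-8.68 -3.64 22.14] open 0.0258 q6 1.76
tool shift [-2.6  0.6  0.2] turn [0.0254 0.0349 0.0026] yawy deg -80.43
[0.62397758 0.27770133 0.11781857] [-7.57378737 -2.40658438 20.46278739]
[0.62411721 0.27773488 0.11778166] [-7.48659722 -3.28167219 22.10462616]
[0.62415596 0.27771556 0.11782083] [-6.93237565 -2.47336169 23.37427415]
```

```bash
python3 -m pendant '[{"translation":[-1.5,0.3,5],"twist":[0.006,0.008,0],"grip":-1},{"translation":[-1.5,0.3,5],"twist":[0.006,0.008,0],"grip":-1},{"translation":[-1.5,0.3,5],"twist":[0.006,0.008,0],"grip":-1},{"translation":[-1.5,0.3,5],"twist":[0.004,0.006,0],"grip":-1},{"translation":[-1.5,0.3,5],"twist":[0.002,0.003,0],"grip":-1},{"translation":[-1.5,0.3,5],"twist":[0,0,0],"grip":-1},{"translation":[-1.5,0.3,5],"twist":[-0.001,-0.003,0],"grip":-1},{"translation":[-1.5,0.3,5],"twist":[-0.001,-0.003,0],"grip":-1},{"translation":[-1.5,0.3,5],"twist":[-0.001,-0.003,0],"grip":-1},{"translation":[-1.5,0.3,5],"twist":[-0.001,-0.003,0],"grip":-1}]' 60
python3 - <<'E'
from h import *
todo([.6213,.2766,.1177],np.radians(9.4-90))
for i in range(3):
    robot.read_camera('top');s=robot.read_state();print(s["tool_pos"],s["force"])
E
```

```text
t: 27.4
tool_pos: [0.6245, 0.2777, 0.1175]
orientation: [-3.125, -0.262, -0.051]
force: [-9.4, -4.4, 23.0]
opening: 0.0258
t 27.4 pos [0.6245 0.2777 0.1175] F [-9.35 -4.42 23.03] open 0.0258 q6 1.75
tool shift [-3.4  0.6 -0.3] turn [-0.003  -0.0327  0.0033] yawy deg -80.41
[0.62460984 0.27770083 0.11749684] [-10.07548494  -4.0093304   25.13771111]
[0.62458136 0.27773957 0.11745378] [-9.7357015  -3.73395206 26.36759161]
[0.62458707 0.27770403 0.11748065] [-10.48700161  -3.67179792  25.18780698]
```

```bash
python3 -m pendant '[{"translation":[-3,0.6,5],"twist":[-0.001,-0.009,0],"grip":-1},{"translation":[-3,0.6,5],"twist":[-0.001,-0.009,0],"grip":-1},{"translation":[-3,0.6,5],"twist":[-0.001,-0.008,0],"grip":-1},{"translation":[-3,0.6,5],"twist":[-0.001,-0.007,0],"grip":-1},{"translation":[-3,0.6,5],"twist":[-0.001,-0.005,0],"grip":-1},{"translation":[-3,0.6,5],"twist":[-0.001,-0.004,0],"grip":-1},{"translation":[-3,0.6,5],"twist":[-0.001,-0.004,0],"grip":-1},{"translation":[-3,0.6,5],"twist":[-0.001,-0.004,0],"grip":-1},{"translation":[-3,0.6,5],"twist":[-0.001,-0.004,0],"grip":-1},{"translation":[-3,0.6,5],"twist":[-0.001,-0.004,0],"grip":-1}]' 60
python3 - <<'E'
from h import *
todo([.6213,.2766,.1177],np.radians(9.4-90))
for i in range(3):
    robot.read_camera('top');s=robot.read_state();print(s["tool_pos"],s["force"])
p,d,T=snap("side","s3");cv2.imwrite("pics/s3c.png",cv2.resize(p[210:315,160:300,::-1],(800,600),interpolation=cv2.INTER_CUBIC))
todo([.6213,.2766,.1177],np.radians(9.4-90))
E
```

```text
t: 28.55
tool_pos: [0.6243, 0.2776, 0.1176]
orientation: [-3.119, -0.262, -0.073]
force: [-4.0, -1.1, 21.3]
opening: 0.0256
t 28.55 pos [0.6243 0.2776 0.1176] F [-4.   -1.09 21.27] open 0.0256 q6 1.75
tool shift [-3.1  0.5 -0.2] turn [-0.0065 -0.0474  0.0035] yawy deg -80.39
[0.62430418 0.27757225 0.11760271] [-3.1633472  -0.59985821 20.21341397]
[0.62430217 0.27760775 0.11758624] [-3.36770577 -0.24553553 20.86509128]
[0.62430996 0.27758984 0.11759784] [-2.64554228 -1.62249469 21.04243035]
t 28.75 pos [0.6243 0.2776 0.1176] F [-2.88 -1.57 19.94] open 0.0255 q6 1.75
tool shift [-3.1  0.5 -0.2] turn [-0.0064 -0.0473  0.0035] yawy deg -80.39
```

View pics/s3c.png

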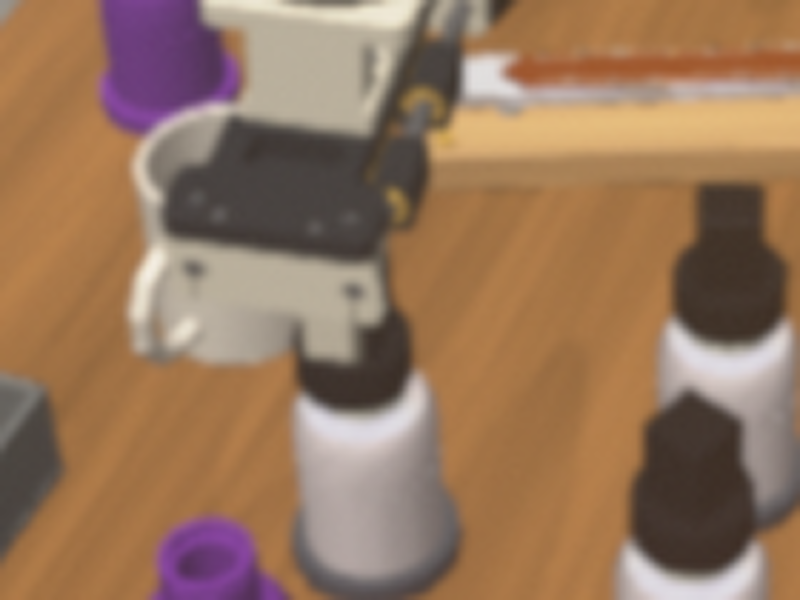

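Cap is seated on the open bottle and the skirt covers the neck. The push is steady at ~20 N, but the tool leans 2.7°. One more call to straighten it and push a bit more.

```bash
python3 -m pendant '[{"translation":[-2,0.5,5.5],"twist":[-0.002,-0.013,0],"grip":-1},{"translation":[-2,0.5,5.5],"twist":[-0.002,-0.013,0],"grip":-1},{"translation":[-2,0.5,6],"twist":[-0.002,-0.013,0],"grip":-1},{"translation":[-2,0.5,6],"twist":[-0.002,-0.013,0],"grip":-1},{"translation":[-2,0.5,6],"twist":[-0.002,-0.012,0],"grip":-1},{"translation":[-2,0.5,6],"twist":[-0.002,-0.011,0],"grip":-1},{"translation":[-2,0.5,6],"twist":[-0.002,-0.009,0],"grip":-1},{"translation":[-2,0.5,6],"twist":[-0.002,-0.008,0],"grip":-1},{"translation":[-2,0.5,6],"twist":[-0.002,-0.007,0],"grip":-1},{"translation":[-2,0.5,6],"twist":[-0.002,-0.007,0],"grip":-1}]' 60
python3 - <<'E'
from h import *
for i in range(4):
    todo([.6213,.2766,.1177],np.radians(9.4-90)); robot.read_camera('top')
print(robot.read_state()["force"],robot.read_state()["dq"])
E
```

```text
t: 29.75
tool_pos: [0.6249, 0.2778, 0.1173]
orientation: [3.126, 0.265, -0.007]
force: [-10.2, -4.8, 28.2]
opening: 0.0258
t 29.75 pos [0.6249 0.2778 0.1173] F [-10.18  -4.77  28.25] open 0.0258 q6 1.75
tool shift [-3.7  0.6 -0.4] turn [0.0036 0.0047 0.005 ] yawy deg -80.31
t 29.8 pos [0.6249 0.2778 0.1173] F [-10.72  -3.85  27.84] open 0.0261 q6 1.75
tool shift [-3.8  0.6 -0.3] turn [0.0036 0.0046 0.005 ] yawy deg -80.31
t 29.85 pos [0.6249 0.2778 0.1173] F [-11.3   -4.72  27.89] open 0.0258 q6 1.75
tool shift [-3.7  0.5 -0.4] turn [0.0037 0.0046 0.005 ] yawy deg -80.31
t 29.9 pos [0.6249 0.2778 0.1173] F [-11.55  -3.66  27.3 ] open 0.0257 q6 1.75
tool shift [-3.8  0.6 -0.3] turn [0.0036 0.0045 0.005 ] yawy deg -80.31
[-11.03665416  -4.83252666  27.92265196] [ 0.0015107  -0.00134679  0.00048391 -0.00017379  0.00054083 -0.00164202]
```

```bash
python3 -c "
from plant import robot
print(robot.close_job())
s=robot.read_state();print(s['t'],s['force'],s['opening'])"
```

```text
the job is handed in; nothing more can be done
None
the job is handed in; nothing more can be done
```

The cap went from its rest, along the strap and onto the open bottle. I handed the job in at about 29.9 s with the knob still gripped and the cap pressed home.

**Strap stroke:** The ball ran from about 78 mm on the buckle side of the strap's centre to about 80 mm on the pointed side. Pressing depths at the checks were about 5 to 7 mm, by height and by force. It started lighter, at about 2.6 mm, before I pressed further in. The pressure was less steady than I wanted: the tool tilted mid-stroke and the depth peaked at about 7.2–7.6 mm, above the 3–6 mm band. No check showed the bar at its 10 mm stop.

**Bottle:** At the last check the push was a steady 28 N or so, against the 16 N needed. The knob centre was about 19.1 mm over the mouth (fully home is 19.5 mm), the tool was within 0.4° of upright, the opening was 25.7 mm and the arm was still. The side picture, taken one move earlier, shows the cap seated with its skirt over the neck.

**What did not fully agree:**
- About 11 N of sideways force remained at the end, and the tool stood about 3.7 mm from where I had measured the mouth.
- I took no final picture of the other things on the table. No stray contact showed in the force readings.
- The click itself was not seen directly. I inferred it from the height and the force.

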